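# Dock the bolt tray and hold a gearbox cover flush on its tilted flange

### The arm

A 7-joint arm with a two-finger parallel gripper is mounted at the origin on the work surface. World frame = base frame: x ahead of the robot, y to its left, z up, the work surface at z = 0. Lengths are in m, angles in rad, forces in N, time in s.
With the tool pointing down it reaches from about 0.425 to 0.875 m from the base axis. Payload 9.9 kg.
Tool frame: the origin (TCP) lies midway between the tips of the shut fingers; the grasp point (between the pads) lies 19 mm behind it (ctrl.grip_depth is the distance from the TCP to the grasp point, in m); z points along the fingers, y is the line along which they close (so a half turn about z gives the same grasp; the last joint's range is limited). The gripper opens to 85 mm and grips with 20 to 120 N. Pads are 22 mm wide; open, the fingers measure 114 mm over their backs; the gripper's body (76 mm by 85 mm) begins 54 mm behind the grasp point. The pads swing forward as they close: fully open they stand 13 mm farther back than shut.
Start: joints at [-1.275, 0.576, 0.025, 1.437, -0.015, 1.129, -0.057], TCP at [0.25, 0.627, 0.202] pointing down, gripper open.
Joint ranges: [-2.76, 2.76], [-0.34, 2.15], [-1.52, 1.57], [0.19, 2.46], [-1.09, 4.23], [0.17, 1.99], [-2.82, 2.82]. Speed limits (rad/s): [2.22, 2.22, 3.01, 3.01, 3.14, 3.14, 3.14].

### API

Orientations are given as a rotation vector (axis times angle).
In Python, from bench import ctrl gives the robot as it stands. The module is installed in compiled form; this text tells all that it offers.
- The arm moves only by the tool apply_moves, never from a script. Its argument "rows" is text: rows parted by semicolons, each of 7 numbers parted by spaces: the shift along the tool's x, y, z in m, then the turn, a rotation vector about the tool's x, y, z in degrees, then the opening, from 0 (shut) to 1 (fully open). A call has 1 to 10 rows; each row shifts and turns the commanded pose from where the row before left it, along the tool's axes as they then stand; what a row does not reach is not made up. A row lasts 1/8 s, in which the tool goes at most 62.5 mm and 10.7 degrees, less where a joint would pass 70% of its speed; a pose out of reach is approached as far as the arm can. A call is refused whole if a number of a shift passes 0.0625 or a number of a turn 10.7, either way. A call with a gripper value outside its range is refused whole. The fingers move at their own pace and stop on an object; "squeeze" is the grip in N (left out, the last holds). Time passes only in rows, so rows that do not move let the fingers close. It gives the time, the measured TCP pose, the force, the opening and the grip force at its end, in the units of the state.
- ctrl.get_state(): the state, without advancing time (a new reading comes with each control period).
- ctrl.camera(name): name is "side" or "top" or "wrist"; returns a dict with "frame" (480x640x3 uint8, red, green, blue), "depth" (480x640 float32, m along the optical axis (not along the pixel's ray), 0 where there is no reading), "fov_y" (degrees; the focal length in pixels is half the picture's height over the tangent of half this angle, whatever the lens; pixels are square), "cx", "cy" (the principal point, pixels), "R" (3x3) and "t" (3): a world point X has camera coordinates R X + t; the wrist camera has in their place "tool_from_camera" (4x4, takes a point from camera to tool coordinates, whose origin is the TCP and whose axes are the flange's). Camera axes: x right, y down, z forward; pixel columns grow to the right and rows downward; lengths in m; the calibration is good to about 2 mm. A picture is of the moment at which its call begins: read the wrist's pose just before it.
- ctrl.finish_job(): hands the job in; it is judged then, once.
The state is a dict: "clock": time; "qpos": joint angles; "dq": joint speeds; "joint_efforts": joint torques, N m; "tool_pos": TCP position; "eef_rot": TCP orientation; "force": force on the tool from outside, world axes, zero at the start; "moment": the same for the moment, N m; "grip_width": finger opening in m; "grasp_force": force on a finger pad.
Only numpy, scipy, OpenCV 4.12 (cv2) and the standard library are available. Lean on these libraries where they do the work, as an engineer would, in place of code of your own. Each camera call takes 0.05 s, during which the arm holds its last target. There are 200 camera calls.

### The job

Slide the tray of bolts fully home into the slotted bay of the repair fixture, keeping its bolts in it, and let go of it. Then take the gearbox cover by its rib and hold it flush on the sloped open face of the housing, squarely covering it edge to edge, pressed on with a steady push of about 10 to 20 N so that a mate could put the bolts in: finish while still holding it there. Do not force the housing out of its tilt, and leave the spray can, the wrench and the cardboard box alone.

Things in the scene. Friction and masses are not known exactly. Their poses are not given: they have to be found in the camera images.
- stand: Fixed steel fixture. Origin on the bench at its middle; at yaw 0 x points away from the robot, y left. Left half: the tray bay, centred 110 mm to +y. Right half, centred 110 mm to -y: two grey cheeks 112 mm high, 60 mm long in x, outer faces 160 mm apart, that carry the housing. A tie bar 12 mm high runs behind both.
- bay_home (a point): Bench point under the tray's origin when fully home; x is the way in. Bay, open at -x, no floor: side rails 40 mm high, 118 mm apart, x -60 to 70 mm; flared guides in front out to x -93 mm; lips on the rails leave a 92 mm gap on top, underside 34 mm up, so the tray goes in along the bench from the front; back stop face at x 66 mm, met by the tray 1 mm past home.
- tray: Grey open tray, 130 (x) by 110 mm (y), walls 28 mm high, 4 mm thick, 0.4 kg, holding four standing bolts. Origin at the centre of its underside. Carried by an upright spine at its centre: 64 mm long in x, 14 mm thick in y, top 76 mm above the underside; it passes between the bay's lips. Its x axis (or -x) points into the bay.
- housing: Aluminium gearbox housing, 110 (x) by 130 mm (y), 80 mm high, on stiff trunnions (keeps its tilt under any ordinary push). Origin on the trunnion axis, 100 mm above the bench, 110 mm to -y in the fixture. Tilted 0.14 to 0.42 rad about the fixture's y axis: its open top face looks up and towards the robot.
- face (a point): Centre of the housing's open flange face, 45 mm from the trunnion axis along the housing's z. Axes: z out of the face (its normal), y level along it (130 mm wide), x up the slope (110 mm long). The flange is a flat frame 18 mm wide round an opening of 74 by 94 mm with gears below it.
- cover: Flat aluminium cover plate, 104 (x) by 124 mm (y), 8 mm thick, 0.35 kg, lying rib up. Origin at the centre of its underside (sealing side). The rib at its centre is 64 mm long in x, 14 mm thick in y, top 42 mm above the underside. Its origin belongs on point face, axes parallel (a half turn about z is as good).
- bolt0: Short steel flange bolt, 23 mm high, 22 mm across its flange, 30 g, standing on its head in the tray. Origin at the centre of its underside.
- bolt1: Short steel flange bolt, 23 mm high, 22 mm across its flange, 30 g, standing on its head in the tray. Origin at the centre of its underside.
- bolt2: Short steel flange bolt, 23 mm high, 22 mm across its flange, 30 g, standing on its head in the tray. Origin at the centre of its underside.
- bolt3: Short steel flange bolt, 23 mm high, 22 mm across its flange, 30 g, standing on its head in the tray. Origin at the centre of its underside.
- spray_can: White spray can, 56 mm diameter, 170 mm high, standing; bystander, origin at the centre of its underside.
- wrench: Steel wrench lying on the bench at the right; bystander, origin at its underside, length along its x.
- parts_box: Cardboard box 90 by 70 by 60 mm; bystander, origin at the centre of its underside.
There are look-alikes about, which are no part of the job. Of the things that look like the cover, take the one that is nearest to the robot's base at the start.

How it is judged:
On the way, in this order (a step that is already met when the one before it is completed fails the run):
1. the loaded tray is fully home in the bay and let go (x of tray in the frame of bay_home between -0.007 and 0.007 m and y of tray in the frame of bay_home between -0.007 and 0.007 m and angle between the x axis of tray and the x axis of bay_home, either way round below 0.08 rad and height (world z) of tray below 0.006 m and angle between tray's own z axis and vertical below 0.06 rad and contact force between the fingers and tray below 0.1 N and x of bolt0 in the frame of tray between -0.065 and 0.065 m and y of bolt0 in the frame of tray between -0.055 and 0.055 m and z of bolt0 in the frame of tray between -0.03 and 0.03 m and x of bolt1 in the frame of tray between -0.065 and 0.065 m and y of bolt1 in the frame of tray between -0.055 and 0.055 m and z of bolt1 in the frame of tray between -0.03 and 0.03 m and x of bolt2 in the frame of tray between -0.065 and 0.065 m and y of bolt2 in the frame of tray between -0.055 and 0.055 m and z of bolt2 in the frame of tray between -0.03 and 0.03 m and x of bolt3 in the frame of tray between -0.065 and 0.065 m and y of bolt3 in the frame of tray between -0.055 and 0.055 m and z of bolt3 in the frame of tray between -0.03 and 0.03 m), for 0.2 s.
2. the cover is pressed flush on the sloped face (x of cover in the frame of face between -0.009 and 0.009 m and y of cover in the frame of face between -0.009 and 0.009 m and z of cover in the frame of face between -0.004 and 0.004 m and angle between the z axis of cover and the z axis of face, either way round below 0.05 rad and angle between the x axis of cover and the x axis of face, either way round below 0.09 rad and contact force between cover and housing between 6 and 40 N and contact force between the fingers and cover above 25 N and linear speed of cover below 0.02 m/s), for 0.5 s.
At the end, for the whole second after the job is handed in: Tray on the bench in the bay, within 7 mm and 0.08 rad of home, let go, its four bolts in it. Cover on the flange, within 9 mm of centred, 4 mm of touching, 0.05 rad of its slope, 0.09 rad of square; still, gripped (both pads over 25 N in sum), pressed on with 6 to 40 N (all of step 1 and all of step 2); the arm keeps its last pose, push and grip.
It fails at once if the housing is forced out of its tilt (face moved 6 mm) (distance of face from where it was at the start of the episode above 0.006 m).
It fails at once if the spray can is moved more than 20 mm (distance of spray_can from where it was at the start of the episode above 0.02 m).
It fails at once if the wrench is moved more than 20 mm (distance of wrench from where it was at the start of the episode above 0.02 m).
It fails at once if the parts box is moved more than 20 mm (distance of parts_box from where it was at the start of the episode above 0.02 m).
It also fails if it takes over 67 s, if anything falls off the work surface, if the arm or the gripper's body presses on something with over 40 N, if the wrist force passes 120 N, or if a joint passes its speed limit or range.

## Working session

There is one attempt and no reset: what is moved stays moved. The work goes in short steps, Python scripts to look and compute and a tool call to move; the robot and the scene stay as the last step left them, time stands still between calls to the robot, and variables do not carry over. Pictures are saved under pics/ and viewed, at most 10 in all, crops included, and the job is handed in when it is done.

Besides the shell and the picture viewer there is one more tool, called after "Emit:" as a command line: name --argument value ..., lists and objects as JSON in quotes. apply_moves: Moves the arm, as the interface text tells. Its arguments: {"type":"object","properties":{"rows":{"type":"string"},"squeeze":{"type":"number"}},"required":["rows"]}

```bash
mkdir -p pics; cat > h.py <<'E'
import numpy as np, cv2, pickle
from scipy.spatial.transform import Rotation as Ro
from bench import ctrl
def cam(n,save=None):
    s=ctrl.get_state(); c=ctrl.camera(n)
    f=240/np.tan(np.radians(c['fov_y'])/2)
    if n=='wrist':
        T=np.eye(4);T[:3,:3]=Ro.from_rotvec(s['eef_rot']).as_matrix();T[:3,3]=s['tool_pos'];T=T@c['tool_from_camera']
    else:
        T=np.eye(4);T[:3,:3]=np.array(c['R']).T;T[:3,3]=-T[:3,:3]@np.array(c['t'])
    v,u=np.mgrid[:480,:640];d=c['depth']
    P=np.stack([(u-c['cx'])/f*d,(v-c['cy'])/f*d,d],-1)@T[:3,:3].T+T[:3,3]
    P[d==0]=np.nan
    if save: cv2.imwrite(save,c['frame'][:,:,::-1])
    pickle.dump((c['frame'],P),open(f'{n}.pkl','wb'))
    return c['frame'],P
E
python3 - <<'E'
from h import *
s=ctrl.get_state();print({k:np.round(v,3) for k,v in s.items()},ctrl.grip_depth)
a,_=cam('top','pics/top0.png');b,_=cam('side','pics/side0.png')
E
```

```text
{'clock': np.float64(0.0), 'qpos': array([-1.275,  0.577,  0.025,  1.438, -0.015,  1.129, -0.057]), 'dq': array([ 0.   , -0.001, -0.002, -0.001, -0.002, -0.   , -0.002]), 'joint_efforts': array([ 1.0000e-03, -7.6576e+01,  2.2500e+00, -2.8597e+01,  1.5000e-02,
        1.3000e-02,  0.0000e+00]), 'tool_pos': array([0.25 , 0.626, 0.201]), 'eef_rot': array([-5.930e-01, -3.085e+00,  3.000e-03]), 'force': array([ 0.481, -0.438, -0.298]), 'moment': array([ 0.009,  0.006, -0.002]), 'grasp_force': np.float64(0.0), 'grip_width': np.float64(0.086)} 0.0187
```

View pics/top0.png

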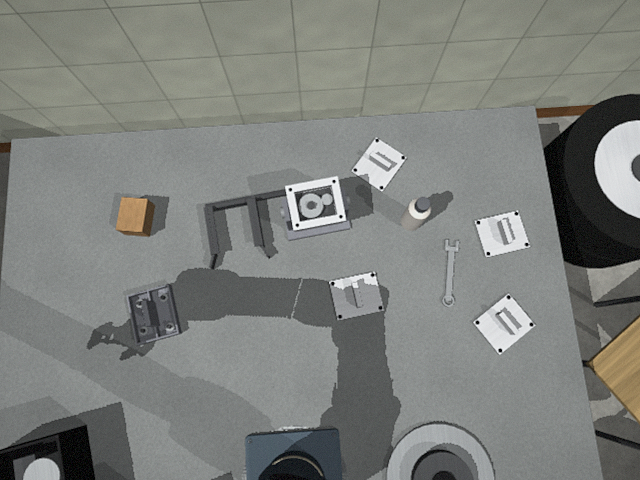

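View pics/side0.png

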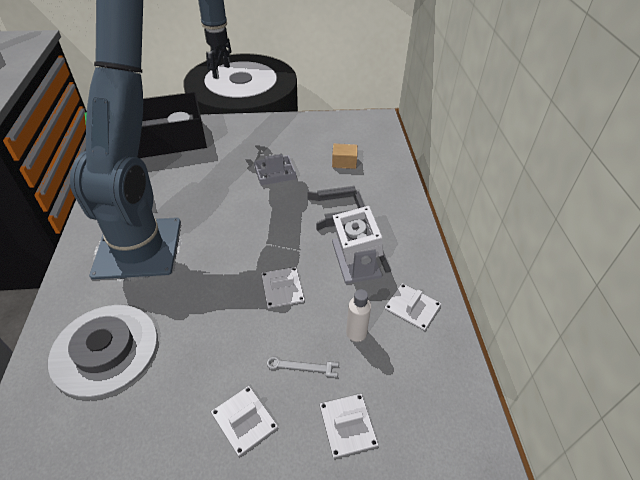

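The top picture shows the tray at (153,315), the bay at (235,225), the housing face at (316,203), and plates at (357,295), (379,163), (502,233) and (504,322). The one at (357,295) is nearest to the base.

```bash
python3 - <<'E'
from h import *
for n,pts in (('top',dict(base=(295,450),tray=(153,315),cov=(357,293),c2=(379,163),c3=(502,233),c4=(504,322),face=(293,190),can=(424,204),box=(133,215),wr=(449,270),bench=(250,350))),('side',dict(tray=(280,165),cov=(283,290),face=(350,210),can=(361,296)))):
    f,P=pickle.load(open(n+'.pkl','rb'))
    for k,(u,v) in pts.items(): print(n,k,P[v,u].round(3))
f,P=pickle.load(open('top.pkl','rb'))
def rect(name,box,z0,z1):
    u0,v0,u1,v1=box;Q=P[v0:v1,u0:u1].reshape(-1,3);Q=Q[(Q[:,2]>z0)&(Q[:,2]<z1)]
    if len(Q)<5: print(name,'few',len(Q));return
    (c,s,a)=cv2.minAreaRect(Q[:,:2].astype(np.float32));print(name,len(Q),np.round(c,4),np.round(s,4),round(a,2),'zmed',np.median(Q[:,2]).round(4))
rect('tray spine',(120,275,190,355),.06,.09)
rect('tray all',(120,275,190,355),.018,.04)
rect('cover plate',(322,262,390,325),.004,.02)
rect('cover rib',(322,262,390,325),.03,.06)
rect('bay',(195,180,282,275),.03,.06)
rect('can',(400,190,435,230),.1,.2)
# face plane
Q=P[172:240,278:355].reshape(-1,3);Q=Q[(Q[:,2]>.115)&(Q[:,2]<.18)]
import random
best=None;rng=np.random.default_rng(0)
for i in range(500):
    p=Q[rng.choice(len(Q),3,False)];m=np.cross(p[1]-p[0],p[2]-p[0]);m/=np.linalg.norm(m)+1e-9
    k=abs((Q-p[0])@m)<.003
    if best is None or k.sum()>best.sum():best=k
F=Q[best];c=F.mean(0);m=np.linalg.svd(F-c)[2][2];m*=np.sign(m[2]);print('face',len(Q),best.sum(),c.round(4),m.round(4),'tilt',np.arccos(m[2]),'dir',np.arctan2(m[1],m[0]))
E
```

```text
top base [ 0.076 -0.007  0.013]
top tray [0.423 0.33  0.041]
top cov [ 0.442 -0.188  0.039]
top c2 [ 0.791 -0.279  0.034]
top c3 [ 0.574 -0.585  0.029]
top c4 [ 0.343 -0.55   0.04 ]
top face [ 0.69  -0.045  0.155]
top can [ 0.628 -0.354  0.17 ]
top box [0.682 0.375 0.063]
top wr [ 0.489 -0.44   0.003]
top bench [0.32  0.095 0.   ]
side tray [0.445 0.335 0.037]
side cov [ 0.44  -0.202  0.009]
side face [ 0.646 -0.028  0.144]
side can [ 0.629 -0.357  0.172]
tray spine 198 [0.4265 0.3376] [0.0632 0.0174] 10.39 zmed 0.0741
tray all 645 [0.4269 0.3378] [0.1305 0.1133] 11.83 zmed 0.0264
cover plate 1690 [ 0.4471 -0.1869] [0.1757 0.1624] 85.89 zmed 0.0076
cover rib 144 [ 0.4388 -0.1862] [0.0638 0.0141] 7.62 zmed 0.041
bay 966 [0.6285 0.1222] [0.166  0.1575] 7.0 zmed 0.0387
can 467 [ 0.6273 -0.3479] [0.0546 0.0467] 44.41 zmed 0.135
face 2200 1017 [ 0.6565 -0.0963  0.1439] [-0.1859 -0.0231  0.9823] tilt 0.18840656711525877 dir -3.017836203895789
```

```bash
python3 - <<'E'
from h import *
f,P=pickle.load(open('top.pkl','rb'))
# face rectangle in plane
n=np.array([-.1859,-.0231,.9823]);c0=np.array([.6565,-.0963,.1439])
Q=P[172:240,278:355].reshape(-1,3);Q=Q[abs((Q-c0)@n)<.004]
ex=np.array([-n[0],-n[1],0]);ex/=np.linalg.norm(ex);ey=np.cross([0,0,1],ex);ex=np.cross(ey,n)
q=np.c_[(Q-c0)@ex,(Q-c0)@ey].astype(np.float32);c,s,a=cv2.minAreaRect(q)
fc=c0+c[0]*ex+c[1]*ey;print('face rect',s,a,'centre',fc.round(4),'trunnion',(fc-.045*n).round(4))
Q=P[180:275,195:290].reshape(-1,3);Q=Q[(Q[:,2]>.033)&(Q[:,2]<.046)]
for y in (.115,.124,.133):
    R=np.array([[np.cos(y),np.sin(y)],[-np.sin(y),np.cos(y)]])
    tr=fc-.045*n; h=R@tr[:2]+[0,.22]   # predicted bay centre if x same
    q=(Q[:,:2]@R.T)-h
    k=(q[:,0]>-.06)&(q[:,0]<.06)
    print(y,'bay pred',(R.T@h).round(4),'x',q[:,0].min(),q[:,0].max());print(np.histogram(q[k,1],np.arange(-.09,.09,.006)))
    for sg in (-1,1):
        r=q[k&(sg*q[:,1]>.035)&(sg*q[:,1]<.08)];
        print(sg,'len',len(r),'ymin/max',r[:,1].min(),r[:,1].max(),'slope',np.polyfit(r[:,0],r[:,1],1))
s=ctrl.get_state();print(Ro.from_rotvec(s['eef_rot']).as_matrix().round(3))
c=ctrl.camera('wrist');print(np.round(c['tool_from_camera'],3),c['fov_y'])
E
```

```text
face rect (0.11033204942941666, 0.13016967475414276) 0.1937384158372879 centre [ 0.6564 -0.0961  0.1439] trunnion [ 0.6648 -0.0951  0.0997]
0.115 bay pred [0.6395 0.1235] x -0.09466963056231625 0.06900875356413327
(array([  0,   0,   0,  58,  98,  99,  95,  35,   0,   0,   0,   0,   0,
         0,   0,   0,   0,   0,   0,   0,   0,   0,  44,  98, 102, 104,
        52,   0,   0]), array([-9.00000000e-02, -8.40000000e-02, -7.80000000e-02, -7.20000000e-02,
       -6.60000000e-02, -6.00000000e-02, -5.40000000e-02, -4.80000000e-02,
       -4.20000000e-02, -3.60000000e-02, -3.00000000e-02, -2.40000000e-02,
       -1.80000000e-02, -1.20000000e-02, -6.00000000e-03,  8.32667268e-17,
        6.00000000e-03,  1.20000000e-02,  1.80000000e-02,  2.40000000e-02,
        3.00000000e-02,  3.60000000e-02,  4.20000000e-02,  4.80000000e-02,
        5.40000000e-02,  6.00000000e-02,  6.60000000e-02,  7.20000000e-02,
        7.80000000e-02,  8.40000000e-02]))
-1 len 385 ymin/max -0.06967889463170329 -0.045012416022940704 slope [ 0.0155581  -0.05768847]
1 len 400 ymin/max 0.045541213360897365 0.070113477142
[... 1540 characters left out ...]
.00000000e-03,  8.32667268e-17,
        6.00000000e-03,  1.20000000e-02,  1.80000000e-02,  2.40000000e-02,
        3.00000000e-02,  3.60000000e-02,  4.20000000e-02,  4.80000000e-02,
        5.40000000e-02,  6.00000000e-02,  6.60000000e-02,  7.20000000e-02,
        7.80000000e-02,  8.40000000e-02]))
-1 len 387 ymin/max -0.06939830266519222 -0.04575337004949209 slope [-0.00305911 -0.05770646]
1 len 403 ymin/max 0.04501298615342923 0.06988276310749701 slope [-0.00765844  0.05735782]
[[-0.929  0.371 -0.   ]
 [ 0.371  0.929 -0.001]
 [-0.    -0.001 -1.   ]]
[[-0.001 -0.957 -0.289  0.074]
 [ 1.    -0.001 -0.001  0.   ]
 [ 0.    -0.289  0.957 -0.171]
 [ 0.     0.     0.     1.   ]] 64.82291396911259
```

Emit:
apply_moves --rows "0 0 0 0 0 -8.3 1;0 0 0 0 0 -8.3 1;0 0 0 0 0 -8.3 1;0 0 0 0 0 -8.3 1;-0.011 -0.032 0.005 0 0 0 0.8;-0.011 -0.032 0.005 0 0 0 0.8;-0.011 -0.032 0.005 0 0 0 0.8;-0.011 -0.032 0.005 0 0 0 0.8;-0.011 -0.032 0.005 0 0 0 0.8" --squeeze 60

```text
clock: 1.27
tool_pos: [0.3363, 0.4798, 0.1762]
eef_rot: [0.313, -3.126, 0.001]
force: [0.6, 0.3, -0.0]
grip_width: 0.068
grasp_force: 0.0
```

```bash
cat >> h.py <<'E'
def to(p,yaw=None):
    "total shift in present tool axes to TCP target p, and turn about tool z to have spine yaw (deg)"
    s=ctrl.get_state();R=Ro.from_rotvec(s['eef_rot']).as_matrix()
    print('tcp',s['tool_pos'].round(4),'t',round(float(s['clock']),2),'F',s['force'].round(1),'w',s['grip_width'].round(4),s['grasp_force'].round(1))
    print('shift',(R.T@(np.array(p)-s['tool_pos'])).round(4))
    a=np.degrees(np.arctan2(-R[1,0],-R[0,0]));print('yaw now',a.round(2),'tilt',R[:,2].round(4), 'turn' ,None if yaw is None else round(-(yaw-a),2))
E
python3 -c "
from h import *
to([.4265,.3376,.15],11.4)"
```

```text
Traceback (most recent call last):
  File "h.py", line 20, in to
    print('tcp',s['tool_pos'].round(4),'t',round(float(s['clock']),2),'F',s['force'].round(1),'w',s['grip_width'].round(4),s['grasp_force'].round(1))
                                                                                                  ^^^^^^^^^^^^^^^^^^^^^
AttributeError: 'float' object has no attribute 'round'
```

Emit:
apply_moves --rows "-0.012 -0.031 0.0055 0 0 0 0.8;-0.012 -0.031 0.0055 0 0 0 0.8;-0.012 -0.031 0.0055 0 0 0 0.8;-0.012 -0.031 0.0055 0 0 0 0.8;-0.012 -0.031 0.0055 0 0 0 0.8;0 0 0 0 0 0 0.8;0 0 0 0 0 0 0.8"

```text
clock: 2.15
tool_pos: [0.4251, 0.3415, 0.1491]
eef_rot: [0.313, -3.126, -0.001]
force: [-0.6, 0.6, -0.6]
grip_width: 0.0683
grasp_force: 0.0
```

```bash
sed -i "s/s\['grip_width'\].round(4),s\['grasp_force'\].round(1)/round(s['grip_width'],4),round(s['grasp_force'],1)/" h.py
python3 - <<'E'
from h import *
to([.4265,.3376,.045],11.4)
f,P=cam('wrist','pics/w1.png')
Q=P.reshape(-1,3);Q=Q[(Q[:,2]>.06)&(Q[:,2]<.085)&(np.hypot(Q[:,0]-.4265,Q[:,1]-.3376)<.06)]
print(len(Q),cv2.minAreaRect(Q[:,:2].astype(np.float32)),np.median(Q[:,2]))
E
```

```text
tcp [0.4251 0.3415 0.1491] t 2.15 F [-0.6  0.6 -0.6] w 0.0683 0.0
shift [-0.0006 -0.0041  0.1041]
yaw now 11.45 tilt [-3.e-04  4.e-04 -1.e+00] turn 0.05
1917 ((0.4248657822608948, 0.3379368484020233), (0.06334206461906433, 0.01402933057397604), 11.67159366607666) 0.0748333856140469
```

View pics/w1.png

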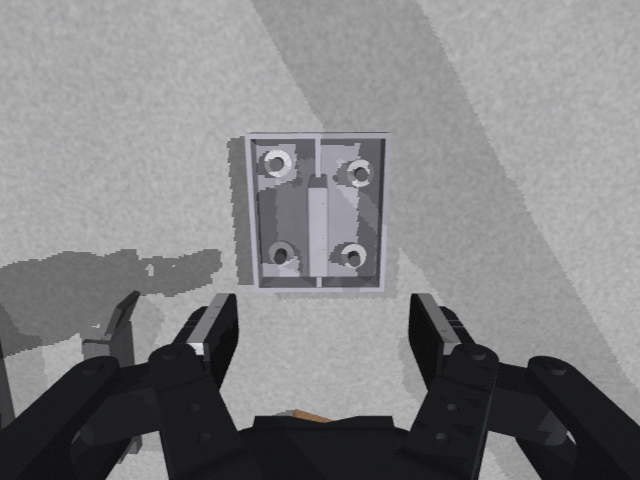

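The tray's spine runs (318,185)-(318,275), with the bolts at the four corners, clear of the fingers. I'll descend and grip.

Emit:
apply_moves --rows "0 -0.0036 0.02 0 0 0 0.7;0 0 0.025 0 0 0 0.6;0 0 0.025 0 0 0 0.6;0 0 0.02 0 0 0 0.6;0 0 0.013 0 0 0 0.6;0 0 0 0 0 0 0;0 0 0 0 0 0 0;0 0 0 0 0 0 0;0 0 0 0 0 0 0" --squeeze 60

```text
clock: 3.32
tool_pos: [0.4264, 0.3376, 0.0466]
eef_rot: [-0.313, 3.125, 0.001]
force: [-0.5, -0.7, 0.2]
grip_width: 0.0001
grasp_force: 0.0
```

```bash
python3 -c "
from h import *
to([.435,.2,.058],7.3)"
```

```text
tcp [0.4264 0.3376 0.0466] t 3.33 F [-0.5 -0.7  0.2] w 0.0001 0.0
shift [ 0.0188 -0.1366 -0.0115]
yaw now 11.43 tilt [ 7.e-04  6.e-04 -1.e+00] turn 4.13
```

```bash
python3 -c "
from h import *
cam('wrist','pics/w2.png');f,_=cam('side');cv2.imwrite('pics/s2.png',cv2.resize(f[100:260,200:400,::-1],None,fx=4,fy=3.75)) ;f,_=cam('side')
"
```

```text
(no output)
```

View pics/s2.png

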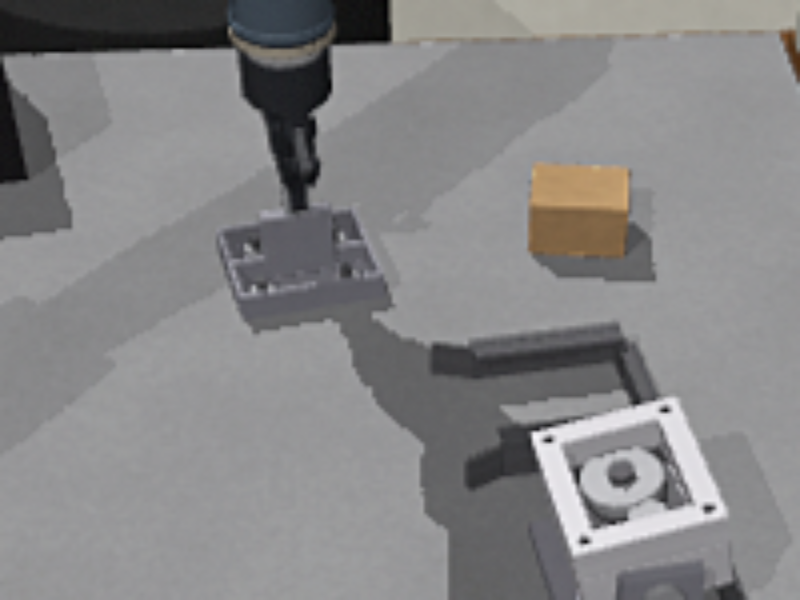

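View pics/w2.png

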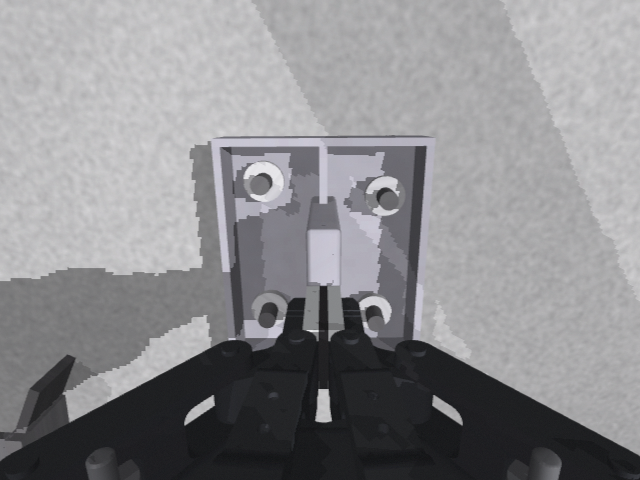

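```bash
python3 - <<'E'
from h import *
s=ctrl.get_state();R=Ro.from_rotvec(s['eef_rot']).as_matrix();p=s['tool_pos']
f,P=pickle.load(open('wrist.pkl','rb'))
for v in range(200,420,10): print(v,[tuple(((P[v,u]-p)@R).round(3)) for u in (312,324,336)])
f,P=pickle.load(open('side.pkl','rb'))
Q=P.reshape(-1,3);k=np.hypot(Q[:,0]-p[0],Q[:,1]-p[1])<.05
Q=Q[k&(Q[:,2]>.04)]
for z in np.arange(.04,.16,.01):
    q=Q[abs(Q[:,2]-z)<.005];print(round(z,3),len(q),q.min(0).round(3) if len(q) else '',q.max(0).round(3) if len(q) else '')
E
```

```text
200 [(np.float64(0.033), np.float64(-0.006), np.float64(0.031)), (np.float64(0.034), np.float64(0.001), np.float64(0.021)), (np.float64(0.03), np.float64(0.008), np.float64(0.043))]
210 [(np.float64(0.033), np.float64(-0.005), np.float64(0.006)), (np.float64(0.033), np.float64(0.001), np.float64(0.005)), (np.float64(0.032), np.float64(0.006), np.float64(0.007))]
220 [(np.float64(0.033), np.float64(-0.004), np.float64(-0.014)), (np.float64(0.033), np.float64(0.001), np.float64(-0.014)), (np.float64(0.032), np.float64(0.006), np.float64(-0.012))]
230 [(np.float64(0.032), np.float64(-0.004), np.float64(-0.027)), (np.float64(0.033), np.float64(0.001), np.float64(-0.029)), (np.float64(0.032), np.float64(0.005), np.float64(-0.027))]
240 [(np.float64(0.029), np.float64(-0.004), np.float64(-0.03)), (np.float64(0.028), np.float64(0.001), np.float64(-0.028)), (np.float64(0.028), np.float64(0.005), np.float64(-0.028))]
250 [(np.float64(0.024), np.float64(-0.004), np.float64(-0.028)), (np.float64(0.024), np.float64(0.001), np.float64(-0.028)), (np.float64(0.025), np.float64(0.005), np.float64(-0
[... 2855 characters left out ...]
.08)), (np.float64(-0.121), np.float64(0.001), np.float64(0.047)), (np.float64(-0.008), np.float64(0.004), np.float64(-0.079))]
0.04 16 [0.392 0.326 0.04 ] [0.453 0.342 0.044]
0.05 39 [0.393 0.324 0.045] [0.453 0.34  0.055]
0.06 43 [0.394 0.325 0.055] [0.454 0.341 0.065]
0.07 46 [0.394 0.324 0.065] [0.454 0.354 0.075]
0.08 39 [0.395 0.324 0.075] [0.455 0.347 0.085]
0.09 15 [0.413 0.323 0.086] [0.434 0.343 0.095]
0.1 15 [0.414 0.322 0.095] [0.435 0.339 0.105]
0.11 7 [0.418 0.321 0.105] [0.432 0.333 0.109]
0.12 4 [0.412 0.311 0.116] [0.432 0.347 0.125]
0.13 16 [0.412 0.299 0.125] [0.443 0.339 0.135]
0.14 14 [0.413 0.298 0.137] [0.443 0.332 0.145]
0.15 14 [0.407 0.288 0.145] [0.444 0.345 0.153]
```

Emit:
apply_moves --rows "0 0 -0.01 0 0 0 0;0 0 -0.02 0 0 0 0;0 0 -0.03 0 0 0 0;0 0 0 0 0 0 0"

```text
clock: 3.98
tool_pos: [0.4273, 0.3384, 0.1087]
eef_rot: [-0.312, 3.122, 0.004]
force: [0.1, -0.2, -0.6]
grip_width: -0.0002
grasp_force: 0.0
```

```bash
python3 - <<'E'
from h import *
to([.4265,.3376,.045],11.4)
s=ctrl.get_state();R=Ro.from_rotvec(s['eef_rot']).as_matrix();p=s['tool_pos']
f,P=cam('wrist','pics/w3.png')
q=(P-p)@R; Q=P.reshape(-1,3)
k=(abs(q[...,0])<.03)&(abs(q[...,1])<.02)&(q[...,2]<.02)
print('tips max tool z',q[k][:,2].max() if k.any() else None)
for z in np.arange(-.08,.02,.01):
    w=q[k&(abs(q[...,2]-z)<.005)];print(z.round(3),len(w),w.min(0).round(3) if len(w) else '',w.max(0).round(3) if len(w) else '')
Q=Q[(Q[:,2]>.06)&(Q[:,2]<.085)&(np.hypot(Q[:,0]-.4265,Q[:,1]-.3376)<.06)]
print(len(Q),cv2.minAreaRect(Q[:,:2].astype(np.float32)),np.median(Q[:,2]))
E
```

```text
tcp [0.4273 0.3384 0.1087] t 3.98 F [ 0.1 -0.2 -0.6] w -0.0002 0.0
shift [ 0.0012 -0.0008  0.0637]
yaw now 11.43 tilt [ 0.0033  0.0029 -1.    ] turn 0.03
tips max tool z -0.03225924004998342
-0.08 3177 [-0.012 -0.02  -0.085] [ 0.014  0.02  -0.075]
-0.07 2020 [-0.012 -0.02  -0.075] [ 0.014  0.02  -0.065]
-0.06 877 [-0.003 -0.013 -0.065] [ 0.012  0.014 -0.055]
-0.05 981 [ 0.006 -0.013 -0.055] [ 0.012  0.014 -0.045]
-0.04 766 [ 0.006 -0.013 -0.045] [ 0.012  0.014 -0.035]
-0.03 76 [ 0.006 -0.011 -0.035] [ 0.011  0.012 -0.032]
-0.02 0  
-0.01 0  
-0.0 0  
0.01 0  
2262 ((0.4202303886413574, 0.3367841839790344), (0.05367915704846382, 0.013788113370537758), 11.51580810546875) 0.0748246319862353
```

View pics/w3.png

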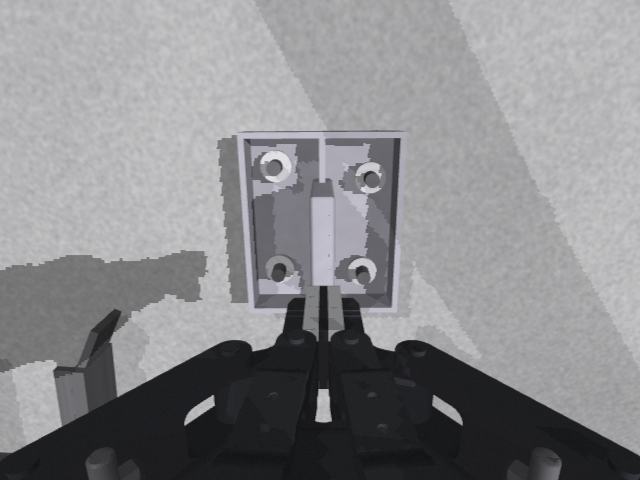

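The tray is still in place. The fingertips actually sit about 32 mm behind the reported TCP, so they closed above the spine. I'll open, go 32 mm deeper and grip again.

Emit:
apply_moves --rows "0 0 0 0 0 0 0.6;0 0 0 0 0 0 0.6;0 0 0 0 0 0 0.6;0.002 0 0.02 0 0 0 0.6;0 0 0.025 0 0 0 0.6;0 0 0.025 0 0 0 0.6;0 0 0.018 0 0 0 0.6;0 0 0.006 0 0 0 0.6;0 0 0 0 0 0 0.6"

```text
clock: 5.15
tool_pos: [0.4241, 0.337, 0.012]
eef_rot: [0.313, -3.125, 0.001]
force: [-0.2, 0.0, 0.9]
grip_width: 0.0513
grasp_force: 0.0
```

Emit:
apply_moves --rows "0 0 0 0 0 0 0;0 0 0 0 0 0 0;0 0 0 0 0 0 0;0 0 0 0 0 0 0" --squeeze 60

```text
clock: 5.65
tool_pos: [0.4245, 0.3374, 0.0128]
eef_rot: [-0.313, 3.125, 0.001]
force: [-0.2, -0.4, 6.3]
grip_width: 0.0132
grasp_force: 59.5
```

```bash
python3 -c "
from h import *
to([.435,.2,.025],7.3)"
```

```text
tcp [0.4245 0.3374 0.0128] t 5.65 F [-0.2 -0.4  6.3] w 0.0132 59.5
shift [ 0.017  -0.1368 -0.0123]
yaw now 11.44 tilt [ 1.e-03  9.e-04 -1.e+00] turn 4.14
```

Emit:
apply_moves --rows "0 0 -0.006 0 0 0 0;0 0 -0.008 0 0 0 0;0.002 -0.012 0 0 0 0 0;0.003 -0.022 0 0 0 0 0;0.003 -0.026 0 0 0 0 0;0.003 -0.026 0 0 0 0 0;0.003 -0.026 0 0 0 2 0;0.003 -0.022 0 0 0 2 0;0 -0.018 0 0 0 0 0;0 -0.012 0 0 0 0 0"

```text
clock: 6.9
tool_pos: [0.437, 0.1706, 0.0261]
eef_rot: [0.201, -3.135, 0.001]
force: [0.1, -0.4, -3.8]
grip_width: 0.0131
grasp_force: 58.7
```

```bash
python3 -c "
from h import *
to([.45,.0993,.025],7.3)"
```

```text
tcp [0.437  0.1706 0.0261] t 6.9 F [ 0.1 -0.4 -3.8] w 0.0131 58.7
shift [-0.0038 -0.0724  0.0011]
yaw now 7.34 tilt [-4.e-04 -6.e-04 -1.e+00] turn 0.04
```

Emit:
apply_moves --rows "-0.001 -0.018 0 0 0 0 0;-0.001 -0.022 0 0 0 0 0;-0.001 -0.018 0 0 0 0 0;0 -0.01 0 0 0 0 0;0 0 0.006 0 0 0 0;0 0 0.005 0 0 0 0;0 0 0 0 0 0 0"

```text
clock: 7.78
tool_pos: [0.4485, 0.1063, 0.0145]
eef_rot: [0.206, -3.134, -0.0]
force: [-0.6, -0.5, -4.0]
grip_width: 0.0131
grasp_force: 58.7
```

```bash
python3 - <<'E'
from h import *
to([.6372,.1232,.013],7.28)
f,P=cam('top','pics/t4.png')
Q=P[:,:300].reshape(-1,3)
# tray walls outline at present
q=Q[(Q[:,2]>.015)&(Q[:,2]<.04)&(np.hypot(Q[:,0]-.45,Q[:,1]-.1)<.1)]
print(len(q),cv2.minAreaRect(q[:,:2].astype(np.float32)) if len(q)>5 else '')
E
```

```text
tcp [0.4485 0.1063 0.0145] t 7.78 F [-0.6 -0.5 -4. ] w 0.0131 58.7
shift [-0.1893 -0.0079  0.0013]
yaw now 7.52 tilt [-0.001  0.    -1.   ] turn 0.24
302 ((0.4535435736179352, 0.08434604853391647), (0.13016273081302643, 0.06584659963846207), 7.213845252990723)
```

Emit:
apply_moves --rows "0 -0.0079 0 0 0 0 0;-0.005 0 0.001 0 0 0 0;-0.015 0 0 0 0 0 0;-0.02 0 0 0 0 0 0;-0.02 0 0 0 0 0 0;-0.02 0 0 0 0 0 0;-0.015 0 0 0 0 0 0;-0.01 0 0 0 0 0 0"

```text
clock: 8.82
tool_pos: [0.5557, 0.1115, 0.014]
eef_rot: [-0.203, 3.134, 0.001]
force: [0.2, -0.3, -4.7]
grip_width: 0.0135
grasp_force: 58.8
```

```bash
python3 - <<'E'
from h import *
to([.6372,.1232,.0128],7.28)
E
```

```text
tcp [0.5557 0.1115 0.014 ] t 8.82 F [ 0.2 -0.3 -4.7] w 0.0135 58.8
shift [-0.0823  0.001   0.0013]
yaw now 7.42 tilt [ 8.e-04  4.e-04 -1.e+00] turn 0.14
```

Emit:
apply_moves --rows "-0.01 0.001 0 0 0 0 0;-0.015 0 0 0 0 0 0;-0.015 0 0 0 0 0 0;-0.015 0 0 0 0 0 0;-0.01 0 0 0 0 0 0;-0.007 0 0 0 0 0 0;-0.004 0 0 0 0 0 0;0 0 0 0 0 0 0"

```text
clock: 9.82
tool_pos: [0.6292, 0.1221, 0.014]
eef_rot: [0.204, -3.135, 0.0]
force: [0.2, -0.7, -4.7]
grip_width: 0.0131
grasp_force: 58.8
```

```bash
python3 - <<'E'
from h import *
to([.6372,.1232,.0128],7.28)
E
```

```text
tcp [0.6292 0.1221 0.014 ] t 9.82 F [ 0.2 -0.7 -4.7] w 0.0131 58.8
shift [-0.008   0.      0.0012]
yaw now 7.44 tilt [-3.e-04 -1.e-04 -1.e+00] turn 0.16
```

Emit:
apply_moves --rows "-0.003 0 0 0 0 0 0;-0.002 0 0 0 0 0 0;-0.002 0 0 0 0 0 0;-0.001 0 0 0 0 0 0;0 0 0 0 0 0 0"

```text
clock: 10.45
tool_pos: [0.6353, 0.1229, 0.0137]
eef_rot: [0.203, -3.131, 0.001]
force: [-5.9, -0.4, -2.5]
grip_width: 0.0136
grasp_force: 59.2
```

Emit:
apply_moves --rows "-0.001 0 0.0005 0 0 0 0;0 0 0 0 0 0 0;0 0 0 0 0 0 0"

```text
clock: 10.82
tool_pos: [0.6353, 0.1229, 0.0133]
eef_rot: [0.203, -3.13, 0.001]
force: [-10.0, -1.0, 3.5]
grip_width: 0.0128
grasp_force: 60.0
```

The tray is against the back stop (−10 N at the expected x). I'll ease off, let go and rise.

Emit:
apply_moves --rows "0.001 0 0 0 0 0 0;0 0 0 0 0 0 0.4;0 0 0 0 0 0 0.4;0 0 0 0 0 0 0.4;0 0 -0.01 0 0 0 0.4;0 0 -0.03 0 0 0 0.4;0 0 -0.04 0 0 0 0.6;0 0 -0.04 0 0 0 0.6;0 0 -0.03 0 0 0 0.6;0 0 0 0 0 0 0.6"

```text
clock: 12.08
tool_pos: [0.639, 0.1236, 0.1672]
eef_rot: [-0.203, 3.129, 0.002]
force: [-0.4, 0.4, 0.3]
grip_width: 0.0517
grasp_force: 0.0
```

```bash
python3 - <<'E'
from h import *
to([.4388,-.1862,.15],7.6)
f,P=cam('wrist','pics/w5.png')
Q=P.reshape(-1,3);d=np.hypot(Q[:,0]-.6372,Q[:,1]-.1232)
q=Q[(Q[:,2]>.06)&(Q[:,2]<.085)&(d<.06)]
c,s,a=cv2.minAreaRect(q[:,:2].astype(np.float32));print(c,s,a)
y=.127;print('spine in bay frame',np.array([[np.cos(y),np.sin(y)],[-np.sin(y),np.cos(y)]])@(np.array(c)-[.6372,.1232]),np.median(q[:,2]))
# refined cover estimate from the first top picture
E
```

```text
tcp [0.639  0.1236 0.1672] t 12.07 F [-0.4  0.4  0.3] w 0.0517 0.0
shift [ 0.2386 -0.2813  0.0156]
yaw now 7.43 tilt [ 0.0056  0.0014 -1.    ] turn -0.17
(0.6358478665351868, 0.1235128864645958) (0.063812755048275, 0.013471032492816448) 7.102879524230957
spine in bay frame [-0.00130161  0.00048163] 0.0748287417686202
```

View pics/w5.png

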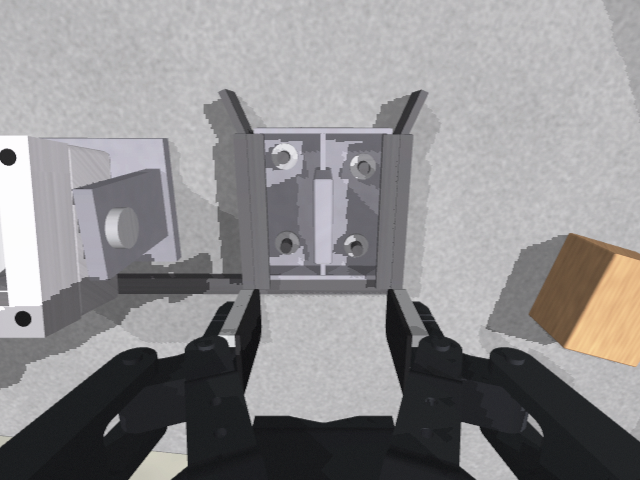

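The tray is home at bay frame (−1.3, 0.5) mm with all four bolts standing inside. On to the cover.

Emit:
apply_moves --rows "0.018 -0.015 0 0 0 0 0.6;0.026 -0.03 0 0 0 0 0.6;0.026 -0.032 0 0 0 0 0.6;0.026 -0.032 0 0 0 0 0.6;0.026 -0.032 0 0 0 0 0.6;0.026 -0.032 0 0 0 0 0.6;0.026 -0.032 0.005 0 0 0 0.6;0.026 -0.032 0.005 0 0 0 0.6;0.026 -0.03 0.005 0 0 0 0.6;0.0126 -0.0143 0 0 0 0 0.6"

```text
clock: 13.38
tool_pos: [0.4347, -0.1884, 0.1476]
eef_rot: [0.2, -3.133, -0.001]
force: [-0.5, -0.0, -0.5]
grip_width: 0.0515
grasp_force: 0.0
```

Emit:
apply_moves --rows "0 0 0 0 0 0 0.6"

```text
clock: 13.5
tool_pos: [0.4357, -0.1877, 0.148]
eef_rot: [0.199, -3.134, -0.0]
force: [0.2, -0.2, 0.5]
grip_width: 0.0513
grasp_force: 0.0
```

```bash
python3 - <<'E'
from h import *
s=ctrl.get_state()
f,P=cam('wrist','pics/w6.png')
Q=P.reshape(-1,3);d=np.hypot(Q[:,0]-.4388,Q[:,1]+.1862)
q=Q[(Q[:,2]>.034)&(Q[:,2]<.05)&(d<.06)]
c,sz,a=cv2.minAreaRect(q[:,:2].astype(np.float32));print('rib',c,sz,a,np.median(q[:,2]))
q=Q[(Q[:,2]>.004)&(Q[:,2]<.012)&(d<.1)]
print('plate',cv2.minAreaRect(q[:,:2].astype(np.float32)),np.median(q[:,2]))
to([c[0],c[1],.005],7.6)
E
```

```text
rib (0.4373628497123718, -0.1866234838962555) (0.0634290874004364, 0.013883914798498154) 7.648868560791016 0.04082898102407018
plate ((0.43773502111434937, -0.1864309310913086), (0.1040382832288742, 0.12430185824632645), 7.97957181930542) 0.007009291697008063
tcp [ 0.4368 -0.1866  0.1482] t 13.55 F [ 0.5  0.5 -0.5] w 0.0514 0.0
shift [-0.0007 -0.0002  0.1432]
yaw now 7.37 tilt [-7.e-04  5.e-04 -1.e+00] turn -0.23
```

View pics/w6.png

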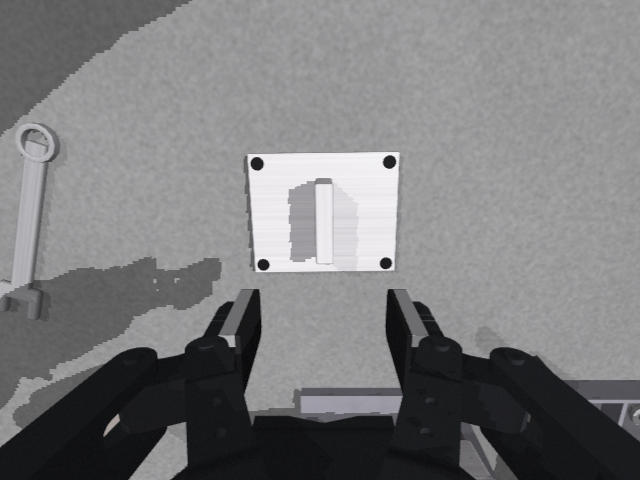

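The cover at (324,212) is whole, with four holes and its rib up. I'll descend onto the rib.

Emit:
apply_moves --rows "-0.0007 0 0.02 0 0 -0.3 0.6;0 0 0.035 0 0 0 0.6;0 0 0.035 0 0 0 0.6;0 0 0.03 0 0 0 0.5;0 0 0.025 0 0 0 0.5;0 0 0.015 0 0 0 0.5;0 0 0.008 0 0 0 0.5;0 0 0 0 0 0 0.5"

```text
clock: 14.55
tool_pos: [0.438, -0.1858, -0.0197]
eef_rot: [0.214, -3.134, -0.001]
force: [0.3, -0.0, 0.6]
grip_width: 0.0428
grasp_force: 0.0
```

Emit:
apply_moves --rows "0 0 0 0 0 0 0;0 0 0 0 0 0 0;0 0 0 0 0 0 0;0 0 0 0 0 0 0" --squeeze 100

```text
clock: 15.05
tool_pos: [0.4383, -0.1866, -0.0186]
eef_rot: [-0.212, 3.133, -0.001]
force: [-0.1, 1.0, 6.4]
grip_width: 0.0122
grasp_force: 98.0
```

Emit:
apply_moves --rows "0 0 -0.01 0 0 0 0;0 0 -0.025 0 0 0 0;0 0 -0.035 0 0 0 0;0 0 -0.04 0 0 0 0;0 0 -0.04 0 0 0 0;0 0 -0.035 0 0 0 0;0 0 -0.025 0 -5.4 0 0;0 0 0 0 -5.4 0 0;0 0 0 0 0 0 0;0 0 0 0 0 0 0"

```text
clock: 16.3
tool_pos: [0.4378, -0.1866, 0.1909]
eef_rot: [-0.199, 2.948, 0.019]
force: [0.2, -0.6, -3.1]
grip_width: 0.0126
grasp_force: 97.5
```

```bash
cat >> h.py <<'E'
def plan(gap,fc=(.6564,-.0961,.1439),n=(-.1859,-.0231,.9823),yaw=.127,off=(.0008,0,-.0186)):
    n=np.array(n)/np.linalg.norm(n);ex=np.array([np.cos(yaw),np.sin(yaw),0]);ey=np.cross(n,ex);ey/=np.linalg.norm(ey);ex=np.cross(ey,n)
    T=np.stack([-ex,ey,-n],1);s=ctrl.get_state();R=Ro.from_rotvec(s['eef_rot']).as_matrix()
    p=np.array(fc)+gap*n-T@off
    print('t',round(float(s['clock']),2),'tcp',s['tool_pos'].round(4),'target',p.round(4),'F',s['force'].round(1),'Fn',round(float(s['force']@n),1),'grip',round(s['grip_width'],4),round(s['grasp_force'],1))
    print('turn',np.degrees(Ro.from_matrix(R.T@T).as_rotvec()).round(2),'shift now',(R.T@(p-s['tool_pos'])).round(4),'shift after turn',(T.T@(p-s['tool_pos'])).round(4))
E
python3 -c "
from h import *
plan(.06)"
```

```text
t 16.3 tcp [ 0.4378 -0.1866  0.1909] target [ 0.6495 -0.097   0.1847] F [ 0.2 -0.6 -3.1] Fn -3.0 grip 0.0126 97.5
turn [ 0.12 -0.06  0.44] shift now [-0.2168  0.0603  0.0474] shift after turn [-0.2162  0.0621  0.0475]
```

Emit:
apply_moves --rows "-0.015 0.004 0 0 0 0.44 0;-0.028 0.009 0 0 0 0 0;-0.032 0.01 0 0 0 0 0;-0.035 0.01 0 0 0 0 0;-0.035 0.01 0 0 0 0 0;-0.033 0.01 0.005 0 0 0 0;-0.024 0.006 0.01 0 0 0 0;-0.0142 0.003 0.012 0 0 0 0;0 0 0.01 0 0 0 0;0 0 0 0 0 0 0"

```text
clock: 17.55
tool_pos: [0.6459, -0.0976, 0.1932]
eef_rot: [-0.187, 2.951, 0.02]
force: [-0.8, -0.4, -2.9]
grip_width: 0.0123
grasp_force: 97.5
```

Emit:
apply_moves --rows "0 0 0 0 0 0 0;0 0 0 0 0 0 0"

```text
clock: 17.8
tool_pos: [0.6472, -0.0977, 0.1955]
eef_rot: [-0.187, 2.947, 0.019]
force: [0.4, -0.3, -2.7]
grip_width: 0.0129
grasp_force: 97.5
```

```bash
python3 - <<'E'
from h import *
plan(.06)
def fit(P,c0,m,rad,tol=.006):
    pass
for nm in ('side','top'):
    f,P=cam(nm)
    Q=P.reshape(-1,3);n=np.array([-.1859,-.0231,.9823]);c0=np.array([.6564,-.0961,.1439])
    d=(Q-c0)@n;L=Q-c0-np.outer(d,n);k=(np.linalg.norm(L,axis=1)<.1)
    print(nm,np.histogram(d[k],np.arange(-.02,.13,.005))[0])
    q=Q[k&(abs(d-.076)<.012)]
    if len(q)>50:
        c=q.mean(0);m=np.linalg.svd(q-c)[2][2];m*=np.sign(m[2]);print(len(q),'plate n',m.round(4))
        ex=np.array([.992,.1266,0]);ey=np.cross(n,ex);ey/=np.linalg.norm(ey);ex=np.cross(ey,n)
        u=np.c_[(q-c0)@ex,(q-c0)@ey].astype(np.float32);print(cv2.minAreaRect(u),np.median((q-c0)@n))
E
```

```text
t 17.8 tcp [ 0.6472 -0.0977  0.1955] target [ 0.6495 -0.097   0.1847] F [ 0.4 -0.3 -2.7] Fn -2.7 grip 0.0129 97.5
turn [ 0.09  0.04 -0.04] shift now [-0.0003  0.0004  0.011 ] shift after turn [-0.0003  0.0004  0.011 ]
side [122 170  77 131 350  24   0   0   0   0   0   0   0   0   0   0   0   1
  33 522 415  28  31  36  23  26  49   9   1]
990 plate n [-0.1852 -0.0336  0.9821]
((-0.0006631612777709961, 0.0005905330181121826), (0.10397516936063766, 0.12869904935359955), 0.04798493906855583) 0.07970625425653793
top [ 0  0  0  5 10  2  0  0  0  0  0  0  0  0  0  0  0  1  0 30  8  0  0  0
  0  0  0  0  0]
```

The side camera shows the cover parallel to the face and centred within 1 mm, 71 mm above it. I'll descend along the normal.

Emit:
apply_moves --rows "0 0 0.008 0 0 0 0;0 0 0.012 0 0 0 0;0 0 0.014 0 0 0 0;0 0 0.014 0 0 0 0;0 0 0.01 0 0 0 0;0 0 0.005 0 0 0 0;0 0 0 0 0 0 0"

```text
clock: 18.77
tool_pos: [0.6591, -0.0955, 0.1326]
eef_rot: [-0.188, 2.948, 0.02]
force: [-0.7, 0.4, -2.5]
grip_width: 0.0126
grasp_force: 97.5
```

```bash
python3 -c "
from h import *
plan(0)"
```

```text
t 18.77 tcp [ 0.6591 -0.0955  0.1326] target [ 0.6606 -0.0956  0.1258] F [-0.7  0.4 -2.5] Fn -2.4 grip 0.0126 97.5
turn [ 0.13 -0.02  0.01] shift now [-0.0002 -0.0003  0.007 ] shift after turn [-0.0002 -0.0003  0.007 ]
```

Emit:
apply_moves --rows "0 0 0.003 0 0 0 0;0 0 0.002 0 0 0 0;0 0 0.001 0 0 0 0;0 0 0 0 0 0 0"

```text
clock: 19.27
tool_pos: [0.6602, -0.0954, 0.1271]
eef_rot: [-0.188, 2.948, 0.02]
force: [0.7, -1.1, -3.2]
grip_width: 0.0125
grasp_force: 97.5
```

Emit:
apply_moves --rows "0 0 0.001 0 0 0 0;0 0 0 0 0 0 0;0 0 0 0 0 0 0"

```text
clock: 19.65
tool_pos: [0.6606, -0.0953, 0.1266]
eef_rot: [-0.188, 2.947, 0.02]
force: [-2.8, 0.0, 6.0]
grip_width: 0.0128
grasp_force: 98.9
```

Emit:
apply_moves --rows "0 0 0.0005 0 0 0 0;0 0 0 0 0 0 0;0 0 0 0 0 0 0;0 0 0 0 0 0 0"

```text
clock: 20.15
tool_pos: [0.6606, -0.0953, 0.1265]
eef_rot: [-0.188, 2.947, 0.02]
force: [-4.3, 0.9, 9.6]
grip_width: 0.0125
grasp_force: 99.7
```

```bash
python3 - <<'E'
from h import *
plan(0)
f,P=cam('side')
Q=P.reshape(-1,3);n=np.array([-.1859,-.0231,.9823]);c0=np.array([.6564,-.0961,.1439])
d=(Q-c0)@n;k=np.linalg.norm(Q-c0,axis=1)<.09
q=Q[k&(abs(d-.009)<.005)]
m=np.linalg.svd(q-q.mean(0))[2][2];print((m*np.sign(m[2])).round(4),len(q))
ex=np.array([.992,.1266,0]);ey=np.cross(n,ex);ey/=np.linalg.norm(ey);ex=np.cross(ey,n)
print(cv2.minAreaRect(np.c_[(q-c0)@ex,(q-c0)@ey].astype(np.float32)),np.median((q-c0)@n))
plan(0)
E
```

```text
t 20.15 tcp [ 0.6606 -0.0953  0.1265] target [ 0.6606 -0.0956  0.1258] F [-4.3  0.9  9.6] Fn 10.2 grip 0.0125 99.7
turn [0.11 0.05 0.01] shift now [ 0.0002 -0.0003  0.0007] shift after turn [ 0.0002 -0.0003  0.0007]
[-0.1809 -0.026   0.9832] 903
((-0.0018240362405776978, -0.00010823458433151245), (0.13247263431549072, 0.10712191462516785), 89.48017120361328) 0.00950983321733482
t 20.2 tcp [ 0.6606 -0.0953  0.1265] target [ 0.6606 -0.0956  0.1258] F [-3.2  1.4 10.4] Fn 10.8 grip 0.0129 99.7
turn [0.11 0.05 0.01] shift now [ 0.0002 -0.0003  0.0007] shift after turn [ 0.0002 -0.0003  0.0007]
```

Contact force is about 13 N, flush and centred. I'll hold for a moment, check, and hand in.

Emit:
apply_moves --rows "0 0 0 0 0 0 0;0 0 0 0 0 0 0;0 0 0 0 0 0 0;0 0 0 0 0 0 0;0 0 0 0 0 0 0;0 0 0 0 0 0 0"

```text
clock: 20.95
tool_pos: [0.6607, -0.0953, 0.1265]
eef_rot: [-0.188, 2.947, 0.02]
force: [-3.3, 0.6, 9.1]
grip_width: 0.0131
grasp_force: 99.7
```

```bash
python3 -c "
from h import *
plan(0);print(ctrl.finish_job())"
```

```text
t 20.95 tcp [ 0.6607 -0.0953  0.1265] target [ 0.6606 -0.0956  0.1258] F [-3.3  0.6  9.1] Fn 9.5 grip 0.0131 99.7
turn [0.11 0.05 0.01] shift now [ 0.0002 -0.0002  0.0007] shift after turn [ 0.0002 -0.0002  0.0007]
the job is handed in; nothing more can be done
None
```

I handed the job in at about 21 s: the tray is home in the bay and let go with its four bolts in it, and the cover is held flush and centred within about 2 mm on the face, pressed on with about 12–13 N. The hand-in returned no verdict.

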